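# Snap the lifting hook onto the teal paint tin

### The arm

A 7-joint arm with a two-finger parallel gripper is mounted at the origin on the work surface. World frame = base frame: x ahead of the robot, y to its left, z up, the work surface at z = 0. Lengths are in m, angles in rad, forces in N, time in s.
With the tool pointing down it reaches from about 0.425 to 0.925 m from the base axis. Payload 6.8 kg.
Tool frame: the origin (TCP) lies midway between the tips of the shut fingers; the grasp point (between the pads) lies 19 mm behind it; x points along the fingers, y is the direction in which the jaws open and shut, and the axes are right-handed (so a half turn about x gives the same grasp; the last joint's range is limited). The gripper opens to 85 mm and grips with 20 to 120 N. Pads are 22 mm wide; open, the fingers measure 114 mm over their backs; the gripper's body (76 mm by 85 mm) begins 54 mm behind the grasp point. The pads swing forward as they close: fully open they stand 13 mm farther back than shut.
Start: joints at [-1.366, 0.477, 0.022, 1.555, -0.011, 1.109, -0.083], TCP at [0.208, 0.642, 0.231] pointing down, gripper open.
Joint ranges: [-2.96, 2.96], [-0.34, 2.1], [-1.41, 1.46], [0.24, 2.44], [-1.37, 4.51], [0.17, 1.92], [-2.96, 2.96]. Speed limits (rad/s): [2.39, 2.39, 3.14, 3.14, 3.14, 3.14, 3.14].

### API

Orientations are given as a rotation vector (axis times angle).
In Python, from bench import r gives the robot as it stands.
- The arm moves only by the tool carry_out, never from a script. Its argument "targets" is one flat list of numbers, 7 for each row, row after row: the finger opening in m, from 0 to 0.0854, then the shift along the tool's x, y, z in m, then the turn, a rotation vector about the tool's x, y, z in units of 5 degrees (1.0 is 5 degrees). A call has 1 to 12 rows; each row is the pose to reach, as a shift and turn from the pose measured when the call began, along the tool's axes at that moment; what a row does not reach only later rows make up. A row lasts 1/8 s, in which the tool goes at most 62.5 mm and 10.7 degrees, less where a joint would pass 70% of its speed; a pose out of reach is approached as far as the arm can. A call with a gripper value outside its range is refused whole. The fingers move at their own pace and stop on an object; "squeeze" is the grip in N (left out, the last holds). Time passes only in rows, so rows that repeat a pose let the fingers close. It gives the time, the measured TCP pose, the force and the opening at its end, in the units of the state.
- r.get_obs(): the state, without advancing time (a new reading comes with each control period).
- r.grab_frame(name): name is "scene" or "top"; returns the picture (400x640x3 uint8, blue, green, red); there is no depth.
- r.camera_info(name): a dict with "fx", "fy", "cx", "cy" (pixels), "xyz" and "orientation" of the camera in the world. Camera axes: x right, y up, looking along -z (the intrinsics and any distortion apply to the point x, -y, -z); pixel columns grow to the right and rows downward; lengths in m; the calibration is good to about 2 mm. A picture is of the moment at which its call begins. camera_info takes no time and is no camera call.
- r.hand_in(): hands the job in, once; it reports no verdict.
The state is a dict: "clock": time; "joints": joint angles; "qvel": joint speeds; "tau": joint torques, N m; "tcp_pos": TCP position; "orientation": TCP orientation; "contact_force": force on the tool from outside, world axes, zero at the start; "moment": the same for the moment, N m; "grip_width": finger opening in m.
Only numpy, scipy, OpenCV 4.12 (cv2) and the standard library are available. Lean on these libraries where they do the work, as an engineer would, in place of code of your own. Each camera call takes 0.05 s, during which the arm holds its last target. There are 200 camera calls.

### The job

The teal paint tin is next to be lifted off the bench. Take the orange-handled lifting hook out of its stand, push it straight down over the cross pin on the teal tin's lid until it is fully home and its brass safety latch has snapped shut under the pin, then let go of it and leave it standing there. Do not tip the teal tin, and do not push it or the red tin out of place.

Things in the scene. Friction and masses are not known exactly. Their poses are not given: they have to be found in the camera images.
- hook: Steel fork with orange T-handle, upright in a black stand (fixed tray, 26 mm high), 0.35 kg. Origin: underside centre at the prong tips; z up, y through its thickness. Fork 68 mm (x) by 24 (y), z 0 to 64. Mouth open below: 24 wide, flared to 48 in the lowest 13; pin fully home: x 0, z 43, along y, either way round. Handle bar 90 (x) by 26 (y), z 85 to 115: grip across y.
- latch (a joint): Brass safety latch of the hook, hinged on the -x prong 18 mm above the prong tips, reaching 20 mm across the mouth. 0 rad: shut (level). The pin swings it up into the mouth, at most 1.4 rad (takes about 8 N down on the hook); its spring snaps it back to 0 under the pin once the pin is nearly home.
- teal_tin_pin (a point): Middle of the steel cross pin on the teal tin's lid (target). z up, y along the pin. Pin 14 mm thick, 48 mm free between two teal cheeks (34 mm wide, top 60 mm above the lid). Pin axis 44.5 mm above the lid (prong tips end 1.5 mm above the lid when home) and 174.5 mm above the table. Tin: loose, upright, 112 mm across, 130 mm to the lid, 1.8 kg.
- red_tin: Like the teal tin, with the same lug and pin, but red: not to be used. Origin: centre of its underside; z up, y along its pin. 112 mm across, 130 mm to the lid, 190 mm to the cheeks' top. The teal tin, the red tin and a plain yellow tin without lug (130 mm tall) stand in a row in any order.
Mind the look-alikes: they are no part of the job. What is shaped like the hook but pink is not meant.

How it is judged:
By the outcome, as a careful person would: the job done as asked, in the order asked, and still so for the second after the job is handed in, with the robot touching nothing.
It also fails if it takes over 45 s, if anything falls off the work surface, if the arm or the gripper's body presses on something with over 40 N, if the wrist force passes 120 N, or if a joint passes its speed limit or range.

## Working session

There is one attempt and no reset: what is moved stays moved. The work goes in short steps, Python scripts to look and compute and a tool call to move; the robot and the scene stay as the last step left them, time stands still between calls to the robot, and variables do not carry over. Pictures are saved under pics/ and viewed, about 8 in all and at most 12, crops included, and the job is handed in when it is done.

Besides the shell and the picture viewer there is one more tool, called after "Emit:" by a JSON object that holds its "name" and its "arguments". carry_out: Moves the arm, as the interface text tells. Its arguments: {"type":"object","properties":{"targets":{"type":"array","items":{"type":"number"}},"squeeze":{"type":"number"}},"required":["targets"]}

```bash
mkdir -p pics; ls; python3 - <<'E'
from bench import r
import cv2
for n in("scene","top"):
    cv2.imwrite(f"pics/{n}0.png",r.grab_frame(n)); print(n,r.camera_info(n))
print(r.get_obs())
E
```

```text
pics
scene {'fx': 376.05001988348585, 'fy': 376.05001988348585, 'cx': 324.61799571622237, 'cy': 197.50294289803642, 'xyz': array([0.85295282, 0.34898769, 0.8329641 ]), 'orientation': array([0.34025486, 0.76399465, 2.22801972])}
top {'fx': 492.28716725959225, 'fy': 492.28716725959225, 'cx': 319.39742246049343, 'cy': 197.6376815638344, 'xyz': array([ 0.30711056, -0.00762502,  1.26722976]), 'orientation': array([ 0.09350668, -0.11441343, -1.57126138])}
{'clock': 0.1, 'joints': array([-1.36606393,  0.47772108,  0.02238075,  1.55631264, -0.01148079,
        1.1092978 , -0.08309004]), 'qvel': array([-0.00072977, -0.00071376, -0.00051974, -0.00250905,  0.00178685,
        0.00063352,  0.00086802]), 'tau': array([ 3.67274435e-03, -5.97761142e+01,  1.61301412e+00, -2.81956297e+01,
        1.27311173e-02,  4.93388419e-03,  9.35953267e-06]), 'tcp_pos': array([0.20761354, 0.64174064, 0.2304381 ]), 'orientation': array([ 0.24424971,  1.55691732, -0.2467827 ]), 'contact_force': array([ 0.79196549, -0.02575125,  0.17326441]), 'moment': array([ 0.01419702, -0.00403004,  0.0037598 ]), 'grip_width': 0.08570716349419247}
```

View pics/scene0.png

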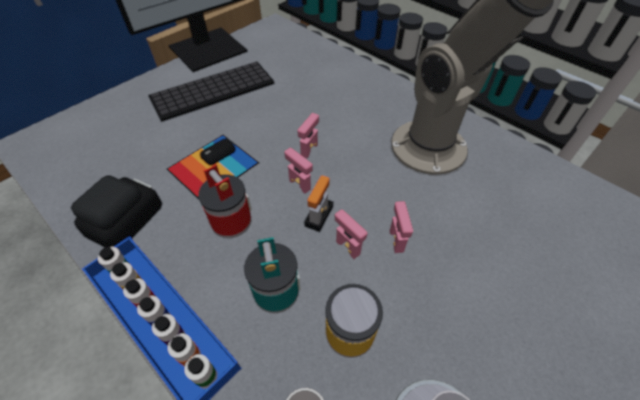

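View pics/top0.png

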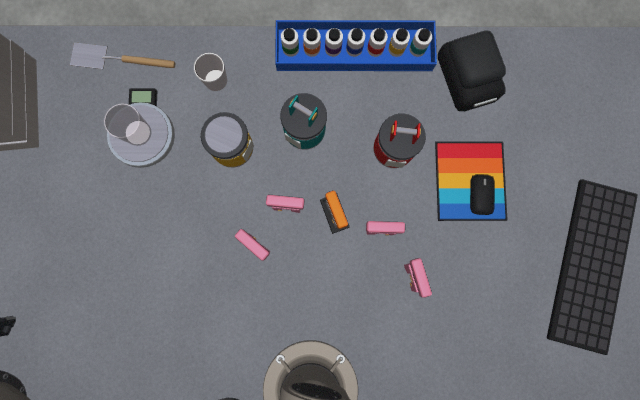

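Scene: the orange hook is at about (318,200) in the scene view and (337,210) in the top view. The teal tin's pin is at (268,255) and (302,107).

Look-alikes in the top view:
- Pink hooks at (285,203), (252,244), (386,228) and (420,278).
- The red tin's pin at (406,130), and the lugless yellow tin at (227,135).

I choose the orange hook and the teal tin, and will check both in one close crop.

```bash
cat > h.py <<'E'
import numpy as np, cv2
from scipy.spatial.transform import Rotation as R
from bench import r
def ray(n,u,v):
    c=r.camera_info(n); d=np.array([(u-c['cx'])/c['fx'],-(v-c['cy'])/c['fy'],-1])
    return np.array(c['xyz']),R.from_rotvec(c['orientation']).apply(d)
def plane(n,u,v,z):
    o,d=ray(n,u,v); return o+d*(z-o[2])/d[2]
def tri(p,q):
    A=[];b=[]
    for n,uv in(("scene",p),("top",q)):
        o,d=ray(n,*uv); d/=np.linalg.norm(d); P=np.eye(3)-np.outer(d,d); A.append(P); b.append(P@o)
    x,*_=np.linalg.lstsq(np.vstack(A),np.hstack(b),rcond=None)
    return x,np.linalg.norm(np.vstack(A)@x-np.hstack(b))
def proj(n,p):
    c=r.camera_info(n); x=R.from_rotvec(c['orientation']).inv().apply(np.array(p)-c['xyz'])
    return c['cx']-c['fx']*x[0]/x[2], c['cy']+c['fy']*x[1]/x[2]
def crop(im,u,v,w,h,s): return cv2.resize(im[v:v+h,u:u+w],None,fx=s,fy=s,interpolation=cv2.INTER_CUBIC)
E
python3 - <<'E'
from h import *
t=cv2.imread("pics/top0.png"); s=cv2.imread("pics/scene0.png")
a=np.hstack([crop(t,312,180,50,60,8),crop(t,280,85,50,60,8)])
cv2.imwrite("pics/c1.png",a)
a=np.hstack([crop(s,295,170,50,70,8),crop(s,240,230,50,70,8)])
cv2.imwrite("pics/c2.png",a)
for n,i in(("top",t),("scene",s)):
    h=cv2.cvtColor(i,cv2.COLOR_BGR2HSV)
    for nm,lo,hi in(("or",(8,150,100),(18,255,255)),("teal",(80,100,60),(96,255,255))):
        m=cv2.inRange(h,lo,hi)
        cs,_=cv2.findContours(m,0,2)
        for c in cs:
            if cv2.contourArea(c)>25: print(n,nm,cv2.contourArea(c),cv2.minAreaRect(c))
E
```

```text
top or 369.5 ((336.1551513671875, 209.13790893554688), (37.8818473815918, 10.956024169921875), 68.19859313964844)
top or 900.0 ((470.0, 165.5), (15.0, 64.0), 90.0)
top teal 74.0 ((499.0, 195.5), (13.0, 10.0), 90.0)
top teal 347.0 ((454.0, 195.5), (13.0, 32.0), 90.0)
scene or 282.0 ((318.1646728515625, 191.37387084960938), (10.458906173706055, 32.738555908203125), 29.357755661010742)
scene or 315.0 ((197.02001953125, 165.1400146484375), (30.60000228881836, 18.200000762939453), 36.86989974975586)
scene teal 44.5 ((269.1243591308594, 262.5804748535156), (4.539797306060791, 18.438562393188477), 77.90524291992188)
scene teal 39.5 ((265.558837890625, 241.73532104492188), (7.033533096313477, 15.279744148254395), 75.96376037597656)
scene teal 194.5 ((232.1243438720703, 165.36187744140625), (23.8597412109375, 10.480447769165039), 41.987213134765625)
```

View pics/c1.png

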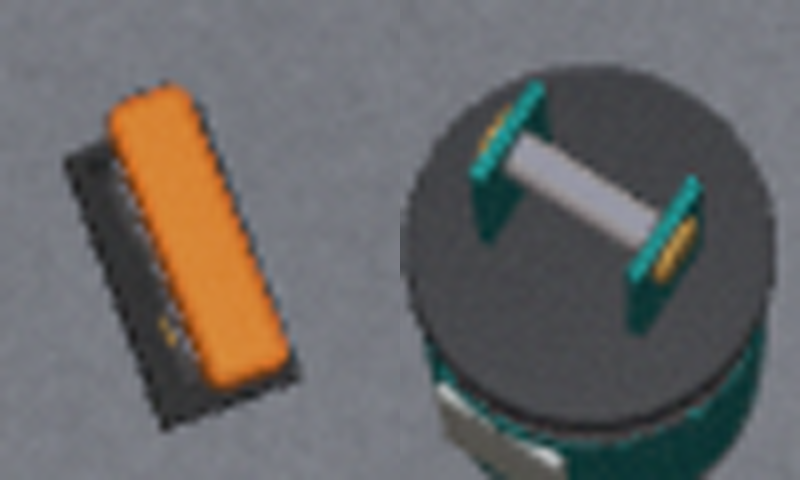

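View pics/c2.png

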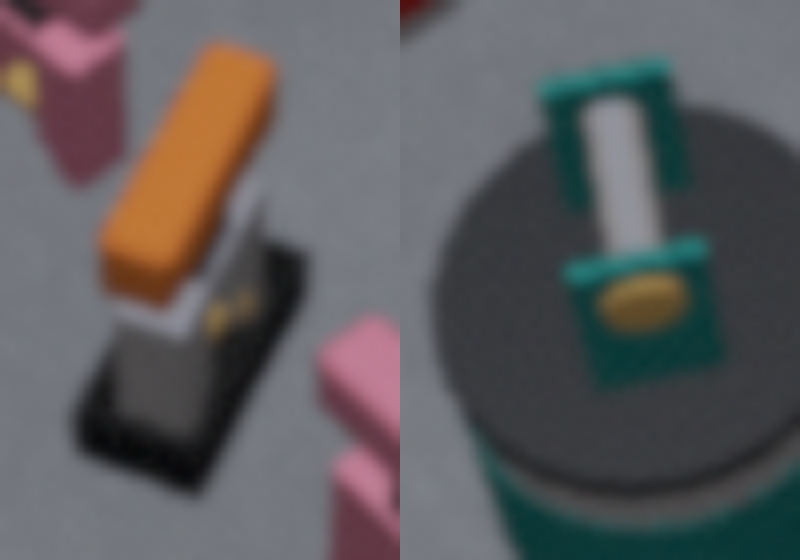

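The crop confirms the orange handle in its black stand, with brass latch specks on its scene-view-facing side. It also confirms the teal cheeks with a steel pin. Now I'll compute the positions.

```bash
python3 - <<'E'
from h import *
T=lambda x,y,u,v:(u+(x+.5)/8-.5,v+(y+.5)/8-.5)
hk=T(199,235,312,180); hs=T(190,155,295,170)
x,e=tri(hs,hk); print("handle top",x,e)
for z in(.115,.12,.125): print(z,plane("top",*hk,z),plane("scene",*hs,z))
a=plane("top",*T(148,97,312,180),.12);b=plane("top",*T(252,375,312,180),.12);d=b-a;print("len",np.linalg.norm(d),np.degrees(np.arctan2(d[1],d[0])))
a=plane("scene",*T(247,55,295,170),.12);b=plane("scene",*T(135,253,295,170),.12);d=b-a;print("len",np.linalg.norm(d),np.degrees(np.arctan2(d[1],d[0])))
# teal cheeks tops
for n,(p,q,u,v) in {"top":((108,130),(266,228),280,85),"scene":((208,78),(237,255),240,230)}.items():
    a=plane(n,*T(*p,u,v),.19);b=plane(n,*T(*q,u,v),.19);d=b-a
    print(n,a,b,(a+b)/2,np.linalg.norm(d),np.degrees(np.arctan2(d[1],d[0])))
# brass latch on hook
print("latch",plane("scene",*T(215,320,295,170),.03),plane("top",*T(168,330,312,180),.03))
a=plane("top",404,131,.17);print("red",a)
o=r.get_obs();M=R.from_rotvec(o['orientation']).as_matrix();print(M)
E
```

```text
handle top [ 0.4329984  -0.06277078  0.11665888] 0.0008152799676875692
0.115 [ 0.43353248 -0.06331143  0.115     ] [ 0.43171485 -0.06323118  0.115     ]
0.12 [ 0.43298388 -0.06306978  0.12      ] [ 0.43464841 -0.06036043  0.12      ]
0.125 [ 0.43243529 -0.06282814  0.125     ] [ 0.43758197 -0.05748968  0.125     ]
len 0.08727704674894045 -160.0294229504406
len 0.08568868846871054 20.447816757739986
top [0.67189603 0.03655213 0.19      ] [ 0.64325418 -0.00812626  0.19      ] [0.65757511 0.01421294 0.19      ] 0.05307083222210696 -122.66260346777084
scene [ 0.64205911 -0.00549193  0.19      ] [0.66984145 0.0370233  0.19      ] [0.65595028 0.01576568 0.19      ] 0.05078781835381885 56.83667078156784
latch [ 0.42680141 -0.05696063  0.03      ] [ 0.41277734 -0.05739255  0.03      ]
red [ 0.60703399 -0.21732775  0.17      ]
[[-3.49561134e-04  3.07749646e-01  9.51467305e-01]
 [-1.57188235e-03  9.51466019e-01 -3.07749808e-01]
 [-9.99998703e-01 -1.60317204e-03  1.51150698e-04]]
```

Emit:
{"name": "carry_out", "arguments": {"targets": [0.085, 0, -0.197, 0.339, -7.6, 0, 0, 0.085, 0, -0.197, 0.339, -7.6, 0, 0, 0.085, 0, -0.197, 0.339, -7.6, 0, 0, 0.085, 0, -0.197, 0.339, -7.6, 0, 0, 0.07, 0, -0.197, 0.339, -7.6, 0, 0, 0.06, 0, -0.197, 0.339, -7.6, 0, 0, 0.06, 0, -0.3, 0.36, -7.6, 0, 0, 0.06, 0, -0.4, 0.385, -7.6, 0, 0, 0.06, 0, -0.5, 0.41, -7.6, 0, 0, 0.06, 0, -0.6, 0.43, -7.6, 0, 0, 0.06, 0, -0.6, 0.43, -7.6, 0, 0, 0.06, 0, -0.6, 0.43, -7.6, 0, 0], "squeeze": 100}}

```text
clock: 1.6
tcp_pos: [0.4355, -0.0133, 0.2314]
orientation: [-0.276, 1.554, 0.274]
contact_force: [1.4, -0.2, 0.3]
grip_width: 0.0596
```

```bash
cat >> h.py <<'E'
def go(x,y,z,yaw):
    "shift/turn (tool axes, 5deg units) to TCP x,y,z pointing down, tool y at yaw deg"
    o=r.get_obs(); M=R.from_rotvec(o['orientation']).as_matrix(); a=np.radians(yaw)
    ty=np.array([np.cos(a),np.sin(a),0]); tx=np.array([0,0,-1.]); N=np.c_[tx,ty,np.cross(tx,ty)]
    print("tcp",o['tcp_pos'].round(4),"yaw",np.degrees(np.arctan2(M[1,1],M[0,1])).round(2),"F",o['contact_force'].round(1),"w",round(o['grip_width'],4),"t",o['clock'],"j",o['joints'].round(2))
    print("shift",(M.T@(np.array([x,y,z])-o['tcp_pos'])).round(4),"turn",(np.degrees(R.from_matrix(M.T@N).as_rotvec())/5).round(2))
E
python3 - <<'E'
from h import *
go(.433,-.063,.19,110.2)
E
```

```text
tcp [ 0.4355 -0.0133  0.2314] yaw 110.09 F [ 1.4 -0.2  0.3] w 0.0596 t 1.6 j [-0.32  0.07  0.22  2.11 -0.02  0.96  1.83]
shift [ 0.0415 -0.0458 -0.0194] turn [-0.02 -0.01  0.01]
```

Emit:
{"name": "carry_out", "arguments": {"targets": [0.06, 0.04, -0.046, -0.0195, 0, 0, 0, 0.06, 0.04, -0.046, -0.0195, 0, 0, 0, 0.06, 0.04, -0.046, -0.0195, 0, 0, 0]}}

```text
clock: 1.98
tcp_pos: [0.433, -0.0629, 0.1913]
orientation: [-0.276, 1.554, 0.274]
contact_force: [1.5, 0.1, 0.9]
grip_width: 0.0601
```

```bash
python3 - <<'E'
from h import *
go(.433,-.063,.085,110.2)
s=r.grab_frame("scene"); t=r.grab_frame("top")
cv2.imwrite("pics/c3.png",np.hstack([crop(s,275,130,80,100,5),crop(t,297,160,80,100,5)]))
E
```

```text
tcp [ 0.433  -0.0629  0.1913] yaw 110.07 F [1.5 0.1 0.9] w 0.0601 t 1.975 j [-0.24  0.13  0.27  2.15 -0.04  0.86  1.97]
shift [ 1.063e-01 -0.000e+00  1.000e-04] turn [-0.03 -0.01  0.01]
```

View pics/c3.png

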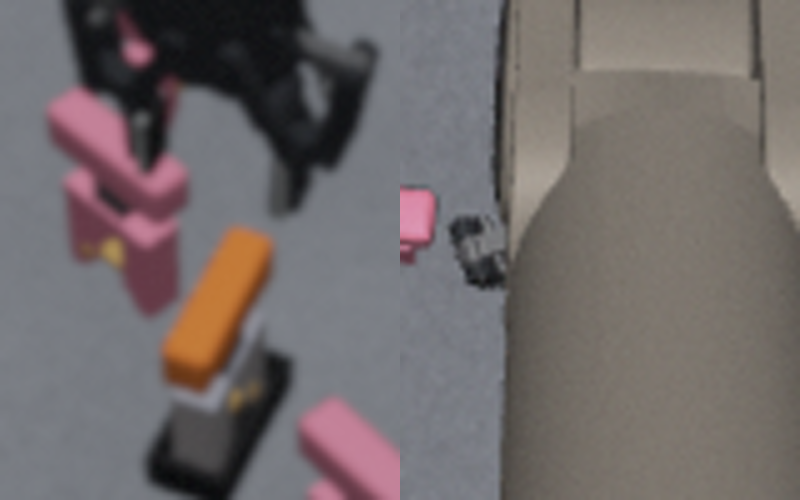

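The fingers straddle the orange bar: tips at crop (140,165) and (285,205), bar centre at (218,305). I'll narrow the opening to keep clear of the pink hook beside it, then go down and grip.

Emit:
{"name": "carry_out", "arguments": {"targets": [0.046, 0, 0, 0, 0, 0, 0, 0.046, 0.03, 0, 0, 0, 0, 0, 0.046, 0.06, 0, 0, 0, 0, 0, 0.046, 0.09, 0, 0, 0, 0, 0, 0.046, 0.108, 0, 0, 0, 0, 0, 0.046, 0.108, 0, 0, 0, 0, 0, 0.02, 0.108, 0, 0, 0, 0, 0, 0.015, 0.108, 0, 0, 0, 0, 0, 0.01, 0.108, 0, 0, 0, 0, 0, 0.01, 0.108, 0, 0, 0, 0, 0], "squeeze": 100}}

```text
clock: 3.32
tcp_pos: [0.4348, -0.0617, 0.085]
orientation: [-0.278, 1.55, 0.276]
contact_force: [-0.4, 0.6, 7.2]
grip_width: 0.0248
```

```bash
python3 - <<'E'
from h import *
go(.433,-.063,.085,110.2)
E
```

```text
tcp [ 0.4348 -0.0617  0.085 ] yaw 110.24 F [-0.4  0.6  7.2] w 0.0248 t 3.325 j [-0.2   0.32  0.24  2.24 -0.13  0.59  2.05]
shift [ 0.     -0.0006 -0.0021] turn [0.01 0.03 0.02]
```

Emit:
{"name": "carry_out", "arguments": {"targets": [0.01, -0.02, 0, 0, 0, 0, 0, 0.01, -0.05, 0, 0, 0, 0, 0, 0.01, -0.09, 0, 0, 0, 0, 0, 0.01, -0.14, 0, 0, 0, 0, 0, 0.01, -0.19, 0, 0, 0, 0, 0, 0.01, -0.225, 0, 0, 0, 0, 0, 0.01, -0.225, 0, 0, 0, 0, 0, 0.01, -0.225, 0, 0, 0, 0, 0]}}

```text
clock: 4.32
tcp_pos: [0.433, -0.0616, 0.3087]
orientation: [-0.278, 1.552, 0.277]
contact_force: [-0.3, -0.5, -4.1]
grip_width: 0.025
```

```bash
python3 - <<'E'
from h import *
go(.657,.015,.31,57.2)
E
```

```text
tcp [ 0.433  -0.0616  0.3087] yaw 110.24 F [-0.3 -0.5 -4.1] w 0.025 t 4.325 j [-0.28 -0.01  0.28  2.    0.    1.15  1.92]
shift [-0.0012 -0.0056  0.2367] turn [1.061e+01 1.000e-02 1.000e-02]
```

Emit:
{"name": "carry_out", "arguments": {"targets": [0.01, 0, -0.001, 0.03, 1.5, 0, 0, 0.01, 0, -0.002, 0.07, 3, 0, 0, 0.01, 0, -0.003, 0.11, 4.8, 0, 0, 0.01, 0, -0.004, 0.15, 6.6, 0, 0, 0.01, 0, -0.005, 0.19, 8.4, 0, 0, 0.01, 0, -0.0056, 0.22, 9.8, 0, 0, 0.01, 0, -0.0056, 0.237, 10.6, 0, 0, 0.01, 0, -0.0056, 0.237, 10.6, 0, 0, 0.01, 0, -0.0056, 0.237, 10.6, 0, 0]}}

```text
clock: 5.45
tcp_pos: [0.6561, 0.0146, 0.3071]
orientation: [0.446, 1.526, -0.449]
contact_force: [-0.0, 0.6, -3.9]
grip_width: 0.025
```

```bash
python3 - <<'E'
from h import *
go(.657,.015,.31,57.2)
s=r.grab_frame("scene"); t=r.grab_frame("top")
cv2.imwrite("pics/scene4.png",s); cv2.imwrite("pics/top4.png",t)
cv2.imwrite("pics/c4.png",np.hstack([crop(s,225,190,80,100,5),crop(t,265,75,80,100,5)]))
E
```

```text
tcp [0.6561 0.0146 0.3071] yaw 57.26 F [-0.   0.6 -3.9] w 0.025 t 5.45 j [-0.37  0.4   0.35  1.53 -0.14  1.24  1.  ]
shift [-0.0029  0.0009  0.0005] turn [ 0.01 -0.02  0.03]
```

View pics/c4.png

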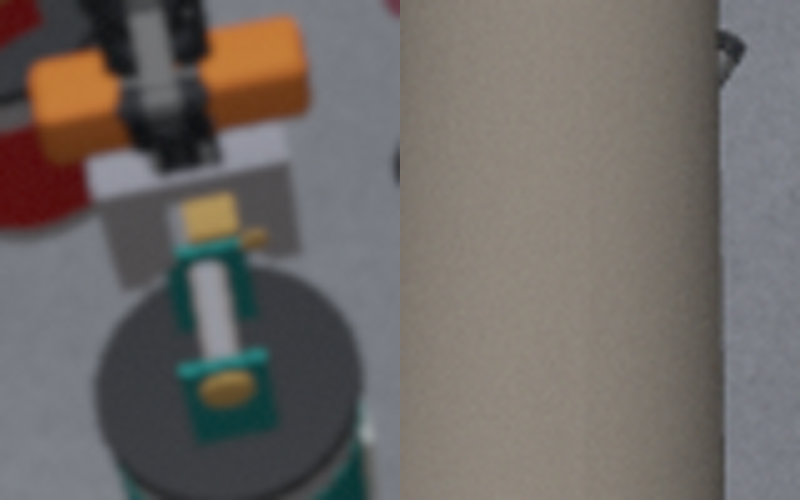

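The hook hangs above the teal pin. Fork shoulder front edge runs (93,197)–(292,160) and handle bottom edge (50,163)–(308,108), both crop pixels. The pin is at about (215,310). Next I'll check the hook's offset in the hand.

```bash
python3 - <<'E'
from h import *
T=lambda x,y:(225+(x+.5)/5-.5,190+(y+.5)/5-.5)
hx=np.array([np.cos(np.radians(-32.8)),np.sin(np.radians(-32.8)),0]);hy=np.array([np.cos(np.radians(57.2)),np.sin(np.radians(57.2)),0])
tcp=r.get_obs()['tcp_pos']; pin=np.array([.657,.015,.19])
for nm,p,q,z,off in(("shoulder",(93,197),(292,160),.289,12),("handle bot",(50,163),(308,108),.31,13),("cheeks",(208,250),(223,362),.19,0)):
    a=plane("scene",*T(*p),z);b=plane("scene",*T(*q),z);m=(a+b)/2;d=b-a
    print(nm,m.round(4),"len",np.linalg.norm(d).round(4),"ang",np.degrees(np.arctan2(d[1],d[0])).round(1),"m-tcp along hx,hy mm",((m-tcp)@hx*1e3).round(1),((m-tcp)@hy*1e3-off).round(1))
E
```

```text
shoulder [0.6586 0.0246 0.289 ] len 0.0692 ang 146.7 m-tcp along hx,hy mm -3.7 -2.3
handle bot [0.6575 0.0207 0.31  ] len 0.0881 ang 148.9 m-tcp along hx,hy mm -2.4 -7.2
cheeks [0.6561 0.0169 0.19  ] len 0.0511 ang 55.4 m-tcp along hx,hy mm -1.6 1.9
```

Emit:
{"name": "carry_out", "arguments": {"targets": [0.01, 0.015, 0.003, 0.001, 0, 0, 0, 0.01, 0.03, 0.003, 0.001, 0, 0, 0, 0.01, 0.042, 0.003, 0.001, 0, 0, 0, 0.01, 0.05, 0.003, 0.001, 0, 0, 0, 0.01, 0.055, 0.003, 0.001, 0, 0, 0, 0.01, 0.055, 0.003, 0.001, 0, 0, 0]}}

```text
clock: 6.3
tcp_pos: [0.6588, 0.0164, 0.253]
orientation: [0.447, 1.525, -0.449]
contact_force: [0.5, -0.3, -2.1]
grip_width: 0.0249
```

```bash
python3 - <<'E'
from h import *
go(.657,.015,.2135,57.2)
s=r.grab_frame("scene")
cv2.imwrite("pics/c5.png",crop(s,225,190,80,100,6))
E
```

```text
tcp [0.6588 0.0164 0.253 ] yaw 57.23 F [ 0.5 -0.3 -2.1] w 0.0249 t 6.3 j [-0.36  0.45  0.34  1.59 -0.16  1.13  1.01]
shift [ 0.0395 -0.0021 -0.0007] turn [ 0.01 -0.    0.01]
```

View pics/c5.png

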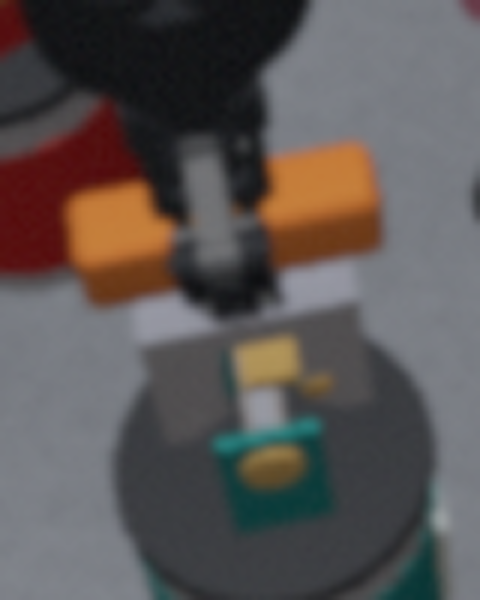

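The fork straddles the teal pin: pin at crop (262,405), roughly mid-fork. No contact force yet. I'll push down gently.

Emit:
{"name": "carry_out", "arguments": {"targets": [0.01, 0.004, 0, 0, 0, 0, 0, 0.01, 0.008, 0, 0, 0, 0, 0, 0.01, 0.012, 0, 0, 0, 0, 0, 0.01, 0.016, 0, 0, 0, 0, 0, 0.01, 0.02, 0, 0, 0, 0, 0, 0.01, 0.024, 0, 0, 0, 0, 0, 0.01, 0.028, 0, 0, 0, 0, 0, 0.01, 0.032, 0, 0, 0, 0, 0]}}

```text
clock: 7.35
tcp_pos: [0.6585, 0.0172, 0.221]
orientation: [0.448, 1.525, -0.448]
contact_force: [-4.2, 2.5, 1.8]
grip_width: 0.0251
```

```bash
python3 - <<'E'
from h import *
go(.657,.015,.2135,57.2)
E
```

```text
tcp [0.6585 0.0172 0.221 ] yaw 57.26 F [-4.2  2.5  1.8] w 0.0251 t 7.35 j [-0.36  0.47  0.33  1.62 -0.17  1.07  1.02]
shift [ 0.0075 -0.0026 -0.0001] turn [ 0.01 -0.01  0.01]
```

Emit:
{"name": "carry_out", "arguments": {"targets": [0.01, 0.003, 0, 0, 0, 0, 0, 0.01, 0.005, 0, 0, 0, 0, 0, 0.01, 0.007, 0, 0, 0, 0, 0, 0.01, 0.008, 0, 0, 0, 0, 0]}}

```text
clock: 7.85
tcp_pos: [0.6587, 0.0166, 0.2127]
orientation: [0.448, 1.525, -0.449]
contact_force: [-0.2, 0.5, -3.2]
grip_width: 0.0247
```

```bash
python3 - <<'E'
from h import *
go(.657,.015,.2135,57.2)
E
```

```text
tcp [0.6587 0.0166 0.2127] yaw 57.23 F [-0.2  0.5 -3.2] w 0.0247 t 7.85 j [-0.36  0.48  0.33  1.63 -0.17  1.06  1.02]
shift [-0.0008 -0.0023 -0.0005] turn [ 0.01 -0.01  0.01]
```

The side load from the latch has gone, so it has probably snapped shut. The hook isn't bottomed yet, so I'll go on down until the force rises.

Emit:
{"name": "carry_out", "arguments": {"targets": [0.01, 0.001, 0, 0, 0, 0, 0, 0.01, 0.002, 0, 0, 0, 0, 0, 0.01, 0.003, 0, 0, 0, 0, 0, 0.01, 0.003, 0, 0, 0, 0, 0]}}

```text
clock: 8.35
tcp_pos: [0.6589, 0.0164, 0.2105]
orientation: [0.448, 1.524, -0.449]
contact_force: [-1.6, -0.1, 3.1]
grip_width: 0.0249
```

```bash
python3 - <<'E'
from h import *
go(.657,.015,.2135,57.2)
s=r.grab_frame("scene")
cv2.imwrite("pics/c6.png",crop(s,225,190,80,100,6))
E
```

```text
tcp [0.6589 0.0164 0.2105] yaw 57.22 F [-1.6 -0.1  3.1] w 0.0249 t 8.35 j [-0.36  0.48  0.33  1.63 -0.17  1.05  1.03]
shift [-0.003  -0.0022 -0.0008] turn [ 0. -0.  0.]
```

View pics/c6.png

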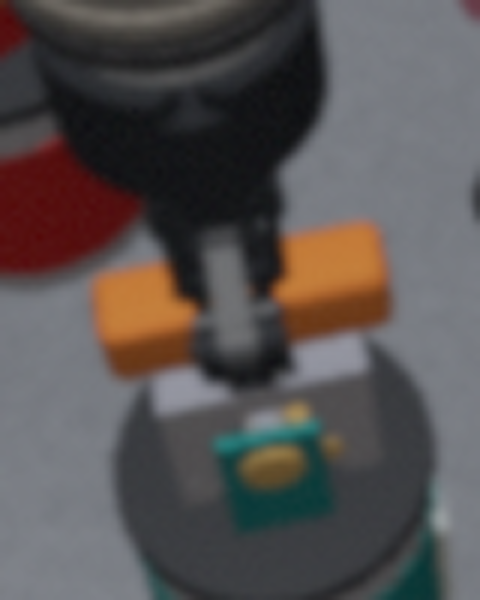

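Emit:
{"name": "carry_out", "arguments": {"targets": [0.01, 0.001, 0, 0, 0, 0, 0, 0.01, 0.002, 0, 0, 0, 0, 0, 0.01, 0.002, 0, 0, 0, 0, 0]}}

```text
clock: 8.78
tcp_pos: [0.659, 0.0163, 0.2104]
orientation: [0.449, 1.523, -0.448]
contact_force: [-5.5, -0.8, 11.9]
grip_width: 0.0248
```

```bash
python3 - <<'E'
from h import *
go(.657,.015,.2135,57.2)
E
```

```text
tcp [0.659  0.0163 0.2104] yaw 57.21 F [-5.5 -0.8 11.9] w 0.0248 t 8.775 j [-0.36  0.48  0.33  1.64 -0.18  1.05  1.03]
shift [-0.0031 -0.0022 -0.001 ] turn [ 0.    0.   -0.01]
```

It has bottomed: a 2 mm command gave only 0.1 mm of motion, and the force rose. I'll relax the load and let go, then look before retreating.

Emit:
{"name": "carry_out", "arguments": {"targets": [0.01, 0, 0, 0, 0, 0, 0, 0.01, 0, 0, 0, 0, 0, 0, 0.035, 0, 0, 0, 0, 0, 0, 0.045, 0, 0, 0, 0, 0, 0, 0.055, 0, 0, 0, 0, 0, 0, 0.06, 0, 0, 0, 0, 0, 0, 0.06, 0, 0, 0, 0, 0, 0, 0.06, 0, 0, 0, 0, 0, 0]}}

```text
clock: 9.78
tcp_pos: [0.659, 0.0163, 0.2104]
orientation: [0.449, 1.523, -0.448]
contact_force: [0.1, 0.6, 0.0]
grip_width: 0.0599
```

```bash
python3 - <<'E'
from h import *
go(.657,.015,.2135,57.2)
s=r.grab_frame("scene")
cv2.imwrite("pics/c7.png",crop(s,225,190,80,100,6))
E
```

```text
tcp [0.659  0.0163 0.2104] yaw 57.21 F [0.1 0.6 0. ] w 0.0599 t 9.775 j [-0.35  0.48  0.33  1.64 -0.18  1.05  1.03]
shift [-0.0031 -0.0022 -0.001 ] turn [ 0.    0.   -0.01]
```

View pics/c7.png

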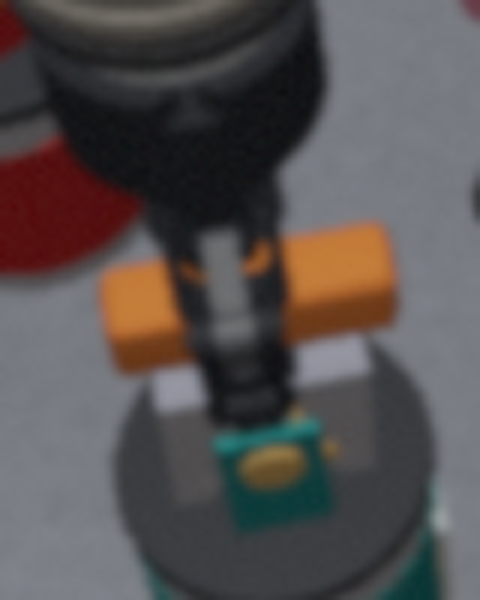

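Emit:
{"name": "carry_out", "arguments": {"targets": [0.06, -0.015, 0, 0, 0, 0, 0, 0.06, -0.04, 0, 0, 0, 0, 0, 0.06, -0.08, 0, 0, 0, 0, 0, 0.06, -0.13, 0, 0, 0, 0, 0, 0.06, -0.15, 0.03, 0, 0, 0, 0, 0.06, -0.15, 0.09, -0.03, 0, 0, 0, 0.06, -0.15, 0.15, -0.08, 0, 0, 0, 0.06, -0.15, 0.2, -0.13, 0, 0, 0, 0.06, -0.15, 0.25, -0.18, 0, 0, 0, 0.06, -0.15, 0.25, -0.2, 0, 0, 0, 0.06, -0.15, 0.25, -0.2, 0, 0, 0]}}

```text
clock: 11.2
tcp_pos: [0.6229, 0.3416, 0.3611]
orientation: [0.443, 1.527, -0.439]
contact_force: [0.8, 0.0, 0.9]
grip_width: 0.0601
```

```bash
python3 - <<'E'
from h import *
go(.657,.015,.2135,57.2)
s=r.grab_frame("scene"); t=r.grab_frame("top")
cv2.imwrite("pics/scene8.png",s);cv2.imwrite("pics/top8.png",t)
cv2.imwrite("pics/c8.png",np.hstack([crop(s,225,190,80,100,5),crop(t,265,75,80,100,5)]))
# drift of the tins, before/after, lid patch matching
for n,box in(("top",{"teal body":(282,120,45,35),"red":(370,105,60,65)}),("scene",{"teal body":(243,275,60,40),"red":(200,165,55,75)})):
    a=cv2.imread(f"pics/{n}0.png"); b=t if n=="top" else s
    for k,(x,y,w,h) in box.items():
        m=cv2.matchTemplate(b[y-8:y+h+8,x-8:x+w+8],a[y:y+h,x:x+w],cv2.TM_CCOEFF_NORMED); _,v,_,l=cv2.minMaxLoc(m); print(n,k,l[0]-8,l[1]-8,round(v,3))
E
```

```text
tcp [0.6229 0.3416 0.3611] yaw 57.76 F [0.8 0.  0.9] w 0.0601 t 11.2 j [-0.77  0.47  0.28  1.3  -0.13  1.39  0.52]
shift [ 0.1465 -0.2584  0.2034] turn [ 0.11 -0.03 -0.03]
top teal body 0 0 0.986
top red 0 0 0.997
scene teal body 0 0 0.999
scene red 0 0 0.983
```

View pics/c8.png

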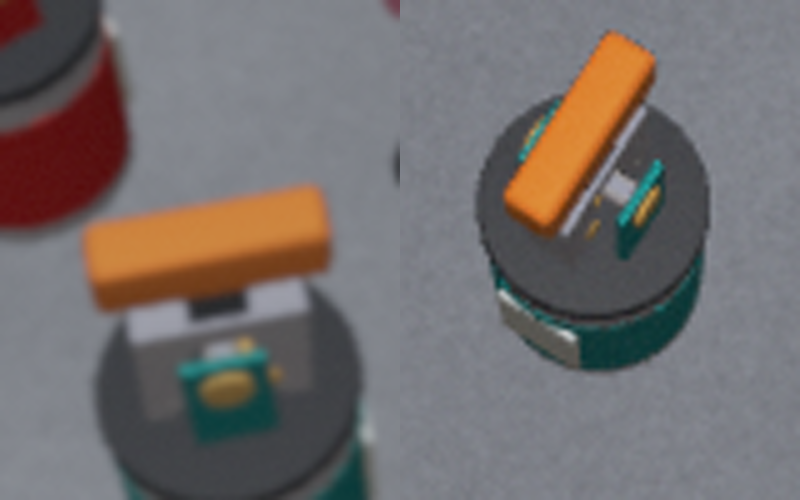

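The hook stands alone on the teal pin and the tins show no pixel shift. In the top view brass appears on both sides of the pin, at (598,200) and (637,162), as a level latch would. One enlarged crop will check the latch and the depth.

```bash
python3 - <<'E'
from h import *
s=cv2.imread("pics/scene8.png");t=cv2.imread("pics/top8.png")
cv2.imwrite("pics/c9.png",np.hstack([crop(s,255,250,30,40,13),crop(t,293,94,30,40,13)]))
T=lambda x,y,u,v:(u+(x+.5)/5-.5,v+(y+.5)/5-.5)
for p,q in(((200,240),(182,128)),((85,235),(108,190)),((318,190),(212,32))): pass
# top-face centre of the handle: scene corners (85,232)(318,187)(328,232)(98,275); top (505,195)(610,33)(655,65)(552,238)
sc=np.mean([(85,228),(318,187),(328,235),(97,278)],0); tp=np.mean([(105,193),(210,33),(255,65),(152,236)],0)
x,e=tri(T(*sc,225,190),T(*tp,265,75)); print("handle top",x,e)
hx=np.array([np.cos(np.radians(-32.8)),np.sin(np.radians(-32.8)),0])*.010
hy=np.array([np.cos(np.radians(57.2)),np.sin(np.radians(57.2)),0])
P=np.array([.657,.0155,.1745])
for nm,z in(("shut tip 0.1495",.1495),):
    for s_ in(1,-1):
        q=P+hx*s_; q[2]=z
        for yy in(-.008,.0,.008):
            for n,(u,v) in(("scene",(255,250)),("top",(293,94))):
                a=proj(n,q+hy*yy); print(nm,s_,yy,n,[round((a[0]-u)*13+6+(390 if n=="top" else 0)),round((a[1]-v)*13+6)])
E
```

```text
handle top [0.65390968 0.01809938 0.24184696] 0.0002621446721398812
shut tip 0.1495 1 -0.008 scene [118, 111]
shut tip 0.1495 1 -0.008 top [590, 226]
shut tip 0.1495 1 0.0 scene [125, 155]
shut tip 0.1495 1 0.0 top [552, 203]
shut tip 0.1495 1 0.008 scene [133, 200]
shut tip 0.1495 1 0.008 top [515, 179]
shut tip 0.1495 -1 -0.008 scene [244, 85]
shut tip 0.1495 -1 -0.008 top [530, 316]
shut tip 0.1495 -1 0.0 scene [252, 129]
shut tip 0.1495 -1 0.0 top [492, 293]
shut tip 0.1495 -1 0.008 scene [260, 173]
shut tip 0.1495 -1 0.008 top [455, 270]
```

View pics/c9.png

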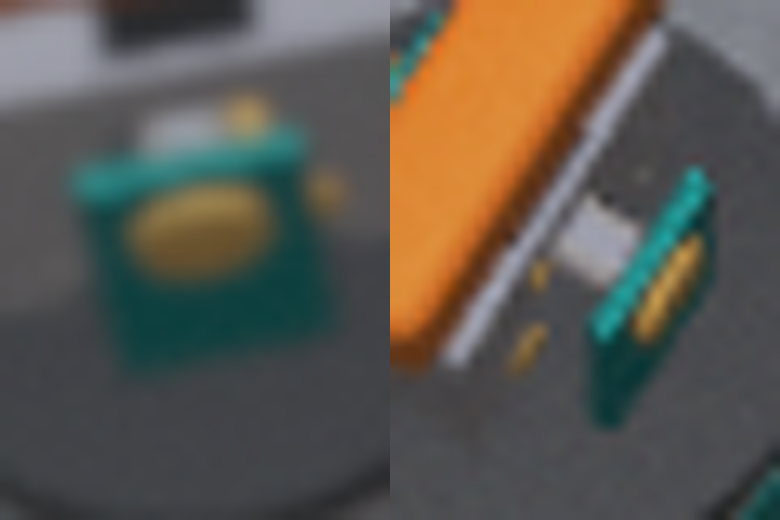

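```bash
python3 - <<'E'
from bench import r
print(r.hand_in())
E
```

```text
the job is handed in; nothing more can be done
None
```

I lifted the orange-handled hook out of its stand and pushed it straight down over the teal tin's pin. I then let go, backed the arm well clear and handed the job in at about 11.3 s.

**Depth:** At the end a 2 mm push moved the hook only 0.1 mm while the force rose to 12 N, so I take it as fully home. The handle top measured 0.242 m against 0.2465 m expected. That 5 mm difference is about what my hand-read corners allow.

**Latch:** The sideways load it caused while being pushed up vanished about 2 mm before the bottom. The brass visible beside the pin in the top view fits a shut latch, and a raised one would be hidden there. The scene view alone could not tell shut from raised.

**Tins:** Neither the teal nor the red tin shifted by a whole pixel (about 2 mm) between the first and last pictures. The hook leaned about 2 mm when released and stood on its own in the last pictures.

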